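Load the warping creel with four colours

ROBOT

A 6-joint arm with a two-finger parallel gripper is mounted at the origin on the work surface. World frame = base frame: x ahead of the robot, y to its left, z up, the work surface at z = 0. Lengths are in m, angles in rad, forces in N, time in s.
With the tool pointing down it reaches from about 0.275 to 0.825 m from the base axis. Payload 5.2 kg.
Tool frame: the origin (TCP) lies at the very end of the fingers, on their centre line; the grasp point (between the pads) lies 19 mm behind it; z points along the fingers, x is the direction in which the jaws open and shut, and the axes are right-handed (so a half turn about z gives the same grasp; the last joint's range is limited). The gripper opens to 93 mm and grips with 3 to 60 N. Pads are 15 mm wide; open, the fingers measure 128 mm over their backs; the gripper's body (75 mm by 188 mm) begins 65 mm behind the grasp point.
Start: joints at [-1.339, 0.259, 1.535, -0, 1.348, -0.203], TCP at [0.232, -0.499, 0.219] pointing down, gripper open.
Joint ranges: [-3.14, 3.14], [-0.91, 2.08], [0.19, 2.58], [-1.22, 4.36], [0.22, 2.71], [-3.12, 3.12]. Speed limits (rad/s): [2.57, 2.57, 3.14, 3.14, 3.14, 3.14].

INTERFACE

Orientations are given as [roll, pitch, yaw] about the fixed x, y, z axes, in that order (R = Rz(yaw) Ry(pitch) Rx(roll)).
In Python, from cell import arm gives the robot as it stands.
- The arm moves only by the tool servo_tool, never from a script. Its argument "rows" is a list of rows, each an object of numbers: "ax", "ay", "az": the turn, a rotation vector about the tool's x, y, z in rad; "x", "y", "z": the shift along the tool's x, y, z in m; "fingers": the finger opening in m, from 0 to 0.093. A call has 1 to 20 rows; each row is the pose to reach, as a shift and turn from the pose commanded when the call began, along the tool's axes at that moment; what a row does not reach only later rows make up. A row lasts 1/10 s, in which the tool goes at most 50 mm and 8.59 degrees, less where a joint would pass 70% of its speed; a pose out of reach is approached as far as the arm can. A call with a gripper value outside its range is refused whole. The fingers move at their own pace and stop on an object; "grip_force" is the grip in N (left out, the last holds). Time passes only in rows, so rows that repeat a pose let the fingers close. It gives the time, the measured TCP pose, the force and the opening at its end, in the units of the state.
- arm.observe(): the state, without advancing time (a new reading comes with each control period).
- arm.read_camera(name): name is "scene" or "side" or "wrist"; returns the picture (420x560x3 uint8, blue, green, red); there is no depth.
- arm.calibration(name): a dict with "vertical_fov" (degrees; the focal length in pixels is half the picture's height over the tangent of half this angle, whatever the lens; pixels are square), "cx", "cy" (the principal point, pixels), "position" and "rotation" of the camera in the world; the wrist camera has in their place "mount" (4x4, takes a point from camera to tool coordinates, whose origin is the TCP and whose axes are the tool frame's). Camera axes: x right, y up, looking along -z (the intrinsics and any distortion apply to the point x, -y, -z); pixel columns grow to the right and rows downward; lengths in m; the calibration is good to about 2 mm. A picture is of the moment at which its call begins: read the wrist's pose just before it. calibration takes no time and is no camera call.
- arm.hand_in(): hands the job in, once; it reports no verdict.
The state is a dict: "clock": time; "qpos": joint angles; "qd": joint speeds; "joint_efforts": joint torques, N m; "ee_pos": TCP position; "tool_rot": TCP orientation; "force": force on the tool from outside, world axes, zero at the start; "wrist_torque": the same for the moment, N m; "gripper_width": finger opening in m.
Only numpy, scipy, OpenCV 4.12 (cv2) and the standard library are available. Lean on these libraries where they do the work, as an engineer would, in place of code of your own. Each camera call takes 0.05 s, during which the arm holds its last target. There are 200 camera calls.

TASK

Load the warping creel: draw the freshly wound magenta spool straight up off the winder's spindle, take the yellow, green and blue spools from the table, and set each one upright over the creel pin that has a felt pad of its own colour, all the way down on the pad. Leave the cream spool standing where it is, and let go of everything.

Things in the scene. Friction and masses are not known exactly. Their poses are not given: they have to be found in the camera images.
- spool_magenta_mid (a point): Upright magenta yarn spool, bore over the winder's upright spindle (23 mm thick, 60 mm long, 1.5 mm of play), foot 67 mm above the table: it must rise 60 mm before it can move sideways. 44 mm thick, 76 mm high (the top 10 mm a bare wooden tube 31 mm thick), 26 mm bore right through, about 0.11 kg. Point: its centre, on its axis, 38 mm above its foot; z along the axis.
- spool_yellow_mid (a point): Upright yellow yarn spool, standing loose on the table. 44 mm thick, 76 mm high (the top 10 mm a bare wooden tube 31 mm thick), 26 mm bore right through, about 0.11 kg. Point: its centre, on its axis, 38 mm above its foot; z along the axis.
- spool_green_mid (a point): Upright green yarn spool, standing loose on the table. 44 mm thick, 76 mm high (the top 10 mm a bare wooden tube 31 mm thick), 26 mm bore right through, about 0.11 kg. Point: its centre, on its axis, 38 mm above its foot; z along the axis.
- spool_blue_mid (a point): Upright blue yarn spool, standing loose on the table. 44 mm thick, 76 mm high (the top 10 mm a bare wooden tube 31 mm thick), 26 mm bore right through, about 0.11 kg. Point: its centre, on its axis, 38 mm above its foot; z along the axis.
- spool_cream_mid (a point): Upright undyed cream yarn spool, standing loose on the table; no pin is marked for it. 44 mm thick, 76 mm high (the top 10 mm a bare wooden tube 31 mm thick), 26 mm bore right through, about 0.11 kg. Point: its centre, on its axis, 38 mm above its foot; z along the axis.
- seat_magenta (a point): Creel pin with the magenta felt pad: upright steel pin 8 mm thick, rising 61 mm above an 82 mm wide felt disc. Four such pins stand in a row 110 mm apart, colours in any order, on an 18 mm board; 100 mm behind the row is a guide bar, its top 102 mm above the table. Point: on the pin's axis at the top of the felt, 23 mm above the table, where a spool's foot rests.
- seat_yellow (a point): Creel pin with the yellow felt pad: upright steel pin 8 mm thick, rising 61 mm above an 82 mm wide felt disc. Four such pins stand in a row 110 mm apart, colours in any order, on an 18 mm board; 100 mm behind the row is a guide bar, its top 102 mm above the table. Point: on the pin's axis at the top of the felt, 23 mm above the table, where a spool's foot rests.
- seat_green (a point): Creel pin with the green felt pad: upright steel pin 8 mm thick, rising 61 mm above an 82 mm wide felt disc. Four such pins stand in a row 110 mm apart, colours in any order, on an 18 mm board; 100 mm behind the row is a guide bar, its top 102 mm above the table. Point: on the pin's axis at the top of the felt, 23 mm above the table, where a spool's foot rests.
- seat_blue (a point): Creel pin with the blue felt pad: upright steel pin 8 mm thick, rising 61 mm above an 82 mm wide felt disc. Four such pins stand in a row 110 mm apart, colours in any order, on an 18 mm board; 100 mm behind the row is a guide bar, its top 102 mm above the table. Point: on the pin's axis at the top of the felt, 23 mm above the table, where a spool's foot rests.
- winder: Electric spool winder, fixed: grey case 130 mm (its x) by 190 mm (its y), 55 mm high, origin under its centre, z up. Its spindle stands 50 mm from the centre along +y; a thin yarn-guide mast, top 139 mm above the table, stands 75 mm from the centre along -y and 20 mm along +x.
Mind the look-alikes: they are no part of the job. What is shaped like the part that bears spool_magenta_mid but red is not meant.

How it is judged:
At the end, for the whole second after the job is handed in: Each of the four coloured spools is on the pin with felt of its colour: axis within 12 mm of the pin, centre height within 6 mm of seated on the felt, upright within 0.12 rad, at rest (below 0.02 m/s). The cream spool stands upright within 20 mm of its start (horizontal distance between spool_magenta_mid and seat_magenta below 0.012 m and height (world z) of spool_magenta_mid between 0.055 and 0.067 m and angle between each of spool_magenta_mid, spool_yellow_mid, spool_green_mid, spool_blue_mid, spool_cream_mid's own z axis and vertical below 0.12 rad and linear speed of each of spool_magenta, spool_yellow, spool_green, spool_blue below 0.02 m/s and horizontal distance between spool_yellow_mid and seat_yellow below 0.012 m and height (world z) of spool_yellow_mid between 0.055 and 0.067 m and horizontal distance between spool_green_mid and seat_green below 0.012 m and height (world z) of spool_green_mid between 0.055 and 0.067 m and horizontal distance between spool_blue_mid and seat_blue below 0.012 m and height (world z) of spool_blue_mid between 0.055 and 0.067 m and distance of spool_cream_mid from where it was at the start of the episode below 0.02 m); the robot touches nothing.
It fails at once if the cream spool is shifted by more than 20 mm or knocked over (distance of spool_cream_mid from where it was at the start of the episode above 0.02 m or angle between spool_cream_mid's own z axis and vertical above 0.3 rad).
It also fails if it takes over 112 s, if anything falls off the work surface, if the arm or the gripper's body presses on something with over 40 N, if the wrist force passes 120 N, or if a joint passes its speed limit or range.

## Working session

There is one attempt and no reset: what is moved stays moved. The work goes in short steps, Python scripts to look and compute and a tool call to move; the robot and the scene stay as the last step left them, time stands still between calls to the robot, and variables do not carry over. Pictures are saved under pics/ and viewed, about 12 in all and at most 16, crops included, and the job is handed in when it is done.

Besides the shell and the picture viewer there is one more tool, called after ">>>" as name(argument=value, ...), one argument or row to a line, values as JSON. servo_tool: Moves the arm, as the interface text tells. Its arguments: {"type":"object","properties":{"rows":{"type":"array","items":{"type":"object","properties":{"ax":{"type":"number"},"ay":{"type":"number"},"az":{"type":"number"},"x":{"type":"number"},"y":{"type":"number"},"z":{"type":"number"},"fingers":{"type":"number"}}}},"grip_force":{"type":"number"}},"required":["rows"]}

```bash
mkdir -p pics; ls; python3 - <<'E'
from cell import arm
import cv2, numpy as np
np.set_printoptions(precision=4,suppress=True)
s=arm.observe();print(s)
for n in("scene","side","wrist"):
    cv2.imwrite(f"pics/{n}0.png",arm.read_camera(n));print(n,arm.calibration(n))
E
```

```text
pics
{'clock': 0.0, 'qpos': array([-1.3388,  0.2593,  1.5361, -0.    ,  1.348 , -0.2028]), 'qd': array([-0.0017,  0.0007,  0.0001,  0.0005, -0.0001, -0.0023]), 'joint_efforts': array([  0.0004, -43.7318, -28.4001,   0.072 ,   0.0414,  -0.0002]), 'ee_pos': array([ 0.2316, -0.4983,  0.2178]), 'tool_rot': array([-3.1413,  0.0017, -1.136 ]), 'force': array([ 0.231 , -0.0103, -1.4701]), 'wrist_torque': array([ 0.0125, -0.0398, -0.0554]), 'gripper_width': 0.0930216492269908}
scene {'vertical_fov': 51.87072009980236, 'cx': 282.01241025595994, 'cy': 217.7220772508622, 'position': array([ 1.1056, -0.3612,  0.7422]), 'rotation': array([ 0.8292, -0.0157,  1.101 ])}
side {'vertical_fov': 49.5025436908545, 'cx': 278.55391059693335, 'cy': 206.32616396328297, 'position': array([ 0.4551, -0.7332,  0.6299]), 'rotation': array([ 0.9175,  0.0001, -0.0496])}
wrist {'vertical_fov': 71.08655856505591, 'cx': 274.2951651221602, 'cy': 211.37940727599482, 'mount': array([[ 1.    ,  0.0011,  0.0004, -0.0012],
       [ 0.0011, -0.9579, -0.287 , -0.0796],
       [ 0.0001,  0.287 , -0.9579, -0.1649],
       [ 0.    ,  0.    ,  0.    ,  1.    ]])}
```

View pics/scene0.png

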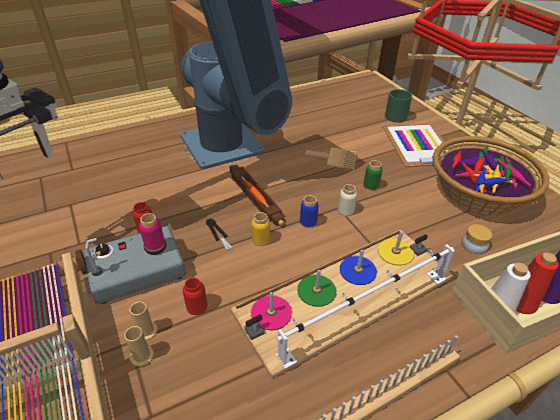

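View pics/side0.png

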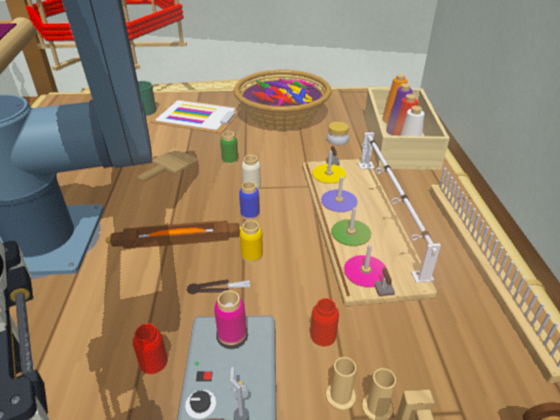

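Both views show everything: yellow, blue, cream and green spools in a row (scene: 261,229; 309,211; 347,200; 373,175), magenta on the winder (151,232), and pads magenta, green, blue and yellow (271,312; 317,290; 358,268; 396,249).

```bash
cat > h.py <<'E'
import cv2, numpy as np
from scipy.spatial.transform import Rotation as R
from scipy.optimize import least_squares
from cell import arm
np.set_printoptions(precision=4,suppress=True)
def cam(n,s=None):
    c=arm.calibration(n); f=210/np.tan(np.radians(c['vertical_fov']/2))
    if n=='wrist':
        T=np.eye(4);T[:3,:3]=R.from_euler('xyz',s['tool_rot']).as_matrix();T[:3,3]=s['ee_pos'];T=T@c['mount']
        Rm,p=T[:3,:3],T[:3,3]
    else: Rm,p=R.from_euler('xyz',c['rotation']).as_matrix(),c['position']
    return f,c['cx'],c['cy'],Rm,p
def proj(C,P):
    f,cx,cy,Rm,p=C; q=(np.atleast_2d(P)-p)@Rm
    return np.c_[cx-f*q[:,0]/q[:,2],cy+f*q[:,1]/q[:,2]]
def cyl(x,y,z0,z1,r):
    a=np.linspace(0,2*np.pi,60)
    return np.vstack([np.c_[x+r*np.cos(a),y+r*np.sin(a),0*a+z] for z in (z0,z1)])
def cen(pts):
    m=cv2.moments(cv2.convexHull(pts.astype(np.float32)));return np.array([m['m10'],m['m01']])/m['m00']
HUE={'magenta':(155,169,150),'yellow':(22,31,170),'green':(50,75,100),'blue':(112,128,120)}
def blobs(im,col):
    h=cv2.cvtColor(im,cv2.COLOR_BGR2HSV);a,b,s=HUE[col]
    m=cv2.inRange(h,(a,s,50),(b,255,255))
    n,l,st,c=cv2.connectedComponentsWithStats(m)
    return [(st[i][4],c[i],np.argwhere(l==i)[:,::-1]) for i in range(1,n) if st[i][4]>40]
def fit(obs,shape):  # obs: list of (C, hull centre)
    fn=lambda q:np.concatenate([cen(proj(C,cyl(q[0],q[1],*shape)))-o for C,o in obs])
    r=least_squares(fn,[.5,-.1]);return r.x,r.fun
SP=(0,.066,.022);MG=(.067,.133,.022);PAD=(.0229,.023,.041)
E
python3 - <<'E'
from h import *
for n in('scene','side'):
    im=cv2.imread(f'pics/{n}0.png')
    for c in HUE:
        print(n,c,[(int(a),p.round(0).tolist(),cen(x).round(1).tolist()) for a,p,x in blobs(im,c)])
E
```

```text
scene magenta [(3345, [334.0, 15.0], [330.2, 14.9]), (59, [406.0, 140.0], [405.9, 140.5]), (60, [425.0, 140.0], [424.9, 139.7]), (229, [514.0, 174.0], [513.3, 173.4]), (53, [462.0, 174.0], [462.2, 174.5]), (491, [152.0, 236.0], [151.5, 234.1]), (107, [54.0, 296.0], [54.4, 297.2]), (80, [58.0, 292.0], [58.5, 291.9]), (98, [49.0, 296.0], [49.4, 295.8]), (106, [40.0, 300.0], [40.1, 299.2]), (104, [45.0, 298.0], [44.9, 298.2]), (801, [23.0, 305.0], [23.5, 304.1]), (108, [35.0, 301.0], [35.4, 300.6]), (86, [12.0, 309.0], [11.5, 309.4]), (114, [2.0, 312.0], [1.6, 311.0]), (880, [272.0, 313.0], [270.9, 312.3]), (49, [7.0, 323.0], [7.3, 322.9]), (79, [37.0, 396.0], [37.4, 396.7]), (72, [32.0, 397.0], [31.7, 399.2]), (61, [26.0, 399.0], [25.6, 399.2])]
scene yellow [(60, [414.0, 140.0], [413.7, 139.6]), (57, [494.0, 173.0], [493.7, 171.9]), (608, [395.0, 252.0], [395.6, 251.4]), (76, [20.0, 402.0], [19.9, 401.8]), (76, [14.0, 402.0], [14.0, 401.8]), (65, [8.0, 403.0], [8.1, 401.7])]
scene green [(83, [287.0, 2.0], [287.1, 2.2]), (56, [417.0, 140.0], [417.0, 139.5]), (50, [500.0, 161.0], [500.
[... 421 characters left out ...]
, 139.7]), (241, [487.0, 180.0], [487.6, 180.0]), (337, [308.0, 215.0], [308.5, 213.4]), (734, [358.0, 271.0], [357.8, 270.0]), (93, [61.0, 290.0], [60.7, 289.9]), (113, [77.0, 389.0], [77.2, 390.3]), (60, [2.0, 404.0], [2.5, 404.3])]
side magenta [(120, [5.0, 29.0], [4.7, 28.7]), (798, [363.0, 271.0], [364.2, 270.4]), (884, [230.0, 323.0], [230.1, 319.7])]
side yellow [(51, [295.0, 88.0], [294.5, 88.0]), (50, [191.0, 114.0], [191.4, 114.3]), (421, [328.0, 173.0], [328.4, 173.1]), (580, [251.0, 245.0], [250.7, 242.7])]
side green [(223, [228.0, 149.0], [227.8, 148.1]), (67, [339.0, 237.0], [338.5, 236.4])]
side blue [(119, [298.0, 95.0], [297.5, 93.9]), (413, [249.0, 204.0], [249.0, 202.3])]
```

```bash
python3 - <<'E'
from h import *
A,B=cam('scene'),cam('side')
HUE['yellow']=(18,33,160);HUE['green']=(45,80,80);HUE['blue']=(108,132,90)
im={n:cv2.imread(f'pics/{n}0.png') for n in('scene','side')}
app={'scene':dict(sm=(152,236),sy=(261,231),sg=(372,178),sb=(309,213),pm=(271,312),pg=(317,290),pb=(358,270),py=(396,251)),
'side':dict(sm=(230,322),sy=(251,243),sg=(229,148),sb=(249,202),pm=(364,270),pg=(351,232),pb=(339,201),py=(328,173))}
N=dict(m='magenta',y='yellow',g='green',b='blue')
for k in app['scene']:
    obs=[];o2={}
    for n,C in(('scene',A),('side',B)):
        # union of same-colour blobs close to the approximate place
        pts=[x for a,p,x in blobs(im[n],N[k[1]]) if np.hypot(*(p-app[n][k]))<14]
        if pts: o=cen(np.vstack(pts));obs.append((C,o));o2[n]=o
    sh=PAD if k[0]=='p' else (MG if k=='sm' else SP)
    print(k,*[(n,fit([(C,o2[n])],sh)[0]) for n,C in(('scene',A),('side',B)) if n in o2],'both',*fit(obs,sh))
E
```

```text
sm ('scene', array([ 0.4116, -0.3043])) ('side', array([ 0.4063, -0.3081])) both [ 0.407  -0.3066] [-1.6168 -1.0436  0.5276 -0.8862]
sy ('scene', array([ 0.4385, -0.0668])) ('side', array([ 0.4336, -0.0679])) both [ 0.435  -0.0667] [-0.5844 -0.9186  0.7494 -0.4541]
sg ('scene', array([0.3824, 0.2937])) ('side', array([0.3774, 0.2944])) both [0.3793 0.2945] [-0.4397 -0.6942  0.739  -0.0376]
sb ('scene', array([0.4349, 0.065 ])) ('side', array([0.4298, 0.0635])) both [0.4315 0.0648] [-0.748  -0.8062  0.786  -0.3745]
pm ('scene', array([ 0.6479, -0.1409])) ('side', array([ 0.6431, -0.1423])) both [ 0.645 -0.141] [-0.6901 -1.07    0.8541 -0.5583]
pg ('scene', array([ 0.6406, -0.0319])) ('side', array([ 0.6236, -0.0369])) both [ 0.6314 -0.032 ] [-2.2295 -3.1132  3.4345 -1.7038]
pb ('scene', array([0.6325, 0.0774])) ('side', array([0.6293, 0.0761])) both [0.6309 0.0775] [-0.3809 -0.528   0.6047 -0.3895]
py ('scene', array([0.6244, 0.1866])) ('side', array([0.6216, 0.1866])) both [0.6229 0.187 ] [-0.2399 -0.4728  0.5354 -0.1192]
```

>>> servo_tool(
  rows=[
    {"x": -0.1,"y": -0.241,"z": -0.03,"az": -1.136,"fingers": 0.093},
    {"x": -0.1,"y": -0.241,"z": -0.03,"az": -1.136},
    {"x": -0.1,"y": -0.241,"z": -0.03,"az": -1.136},
    {"x": -0.1,"y": -0.241,"z": -0.03,"az": -1.136},
    {"x": -0.1,"y": -0.241,"z": -0.03,"az": -1.136},
    {"x": -0.1,"y": -0.241,"z": -0.03,"az": -1.136},
    {"x": -0.1,"y": -0.241,"z": -0.03,"az": -1.136},
    {"x": -0.1,"y": -0.241,"z": -0.03,"az": -1.136},
    {"x": -0.1,"y": -0.241,"z": -0.03,"az": -1.136},
    {"x": -0.1,"y": -0.241,"z": -0.03,"az": -1.136},
    {"x": -0.1,"y": -0.241,"z": -0.03,"az": -1.136},
    {"x": -0.1,"y": -0.241,"z": -0.03,"az": -1.136},
    {"x": -0.1,"y": -0.241,"z": -0.03,"az": -1.136},
  ],
)

```text
invalid input at $.rows[0]: expected keys ax, ay, az, x, y, z, fingers
```

```bash
python3 - <<'E'
from h import *
s=arm.observe();print(s['clock'],s['ee_pos'],s['tool_rot'],s['qpos'])
im=arm.read_camera('wrist');cv2.imwrite('pics/w1.png',im)
C=cam('wrist',s)
for col,k in(('magenta',MG),):
    for a,p,x in blobs(im,col):
        if a>300: print(col,a,p,fit([(C,cen(x))],k)[0])
for z in(.067,.133,.143): print(z,proj(C,[.409,-.307,z]))
E
```

```text
0.15 [ 0.2316 -0.4984  0.218 ] [-3.1413  0.0013 -1.136 ] [-1.3388  0.2592  1.5358 -0.      1.348  -0.2028]
magenta 2567 [427.9494  37.792 ] [ 0.4149 -0.5496]
magenta 365 [469.6247  41.6767] [ 0.4277 -0.5827]
magenta 397 [479.1234  41.796 ] [ 0.4315 -0.5899]
magenta 413 [488.0484  43.1501] [ 0.4339 -0.5973]
magenta 366 [496.6721  44.4836] [ 0.4365 -0.6045]
magenta 337 [506.2315  45.1068] [ 0.4397 -0.612 ]
magenta 347 [514.5562  47.3775] [ 0.4411 -0.6194]
magenta 393 [523.4885  48.8168] [ 0.443  -0.6269]
magenta 386 [529.1244  54.9067] [ 0.4415 -0.6342]
magenta 352 [530.7557  67.2188] [ 0.4342 -0.6416]
magenta 2285 [534.7554  94.3646] [ 0.4183 -0.6588]
0.067 [[162.3202 -70.2593]]
0.133 [[ 125.5307 -133.644 ]]
0.143 [[ 117.7462 -147.056 ]]
```

View pics/w1.png

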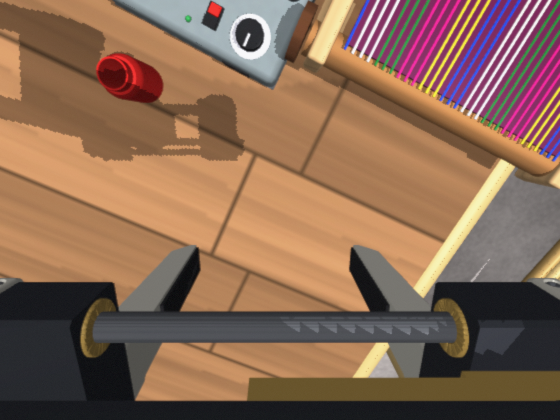

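The call was refused because every key is required. The view shows the fingers at the bottom (180–370, 250), with the red decoy and the winder edge above them.

>>> servo_tool(
  rows=[
    {"x": -0.1,"y": -0.241,"z": -0.03,"ax": 0,"ay": 0,"az": -1.136,"fingers": 0.093},
    {"x": -0.1,"y": -0.241,"z": -0.03,"ax": 0,"ay": 0,"az": -1.136,"fingers": 0.093},
    {"x": -0.1,"y": -0.241,"z": -0.03,"ax": 0,"ay": 0,"az": -1.136,"fingers": 0.093},
    {"x": -0.1,"y": -0.241,"z": -0.03,"ax": 0,"ay": 0,"az": -1.136,"fingers": 0.093},
    {"x": -0.1,"y": -0.241,"z": -0.03,"ax": 0,"ay": 0,"az": -1.136,"fingers": 0.093},
    {"x": -0.1,"y": -0.241,"z": -0.03,"ax": 0,"ay": 0,"az": -1.136,"fingers": 0.093},
    {"x": -0.1,"y": -0.241,"z": -0.03,"ax": 0,"ay": 0,"az": -1.136,"fingers": 0.093},
    {"x": -0.1,"y": -0.241,"z": -0.03,"ax": 0,"ay": 0,"az": -1.136,"fingers": 0.093},
    {"x": -0.1,"y": -0.241,"z": -0.03,"ax": 0,"ay": 0,"az": -1.136,"fingers": 0.093},
    {"x": -0.1,"y": -0.241,"z": -0.03,"ax": 0,"ay": 0,"az": -1.136,"fingers": 0.093},
    {"x": -0.1,"y": -0.241,"z": -0.03,"ax": 0,"ay": 0,"az": -1.136,"fingers": 0.093},
    {"x": -0.1,"y": -0.241,"z": -0.03,"ax": 0,"ay": 0,"az": -1.136,"fingers": 0.093},
  ],
)

```text
clock: 1.4
ee_pos: [0.408, -0.3068, 0.2486]
tool_rot: [-3.141, 0.0, -0.002]
force: [-0.8, -0.0, -0.2]
gripper_width: 0.0931
```

```bash
python3 - <<'E'
from h import *
s=arm.observe();print(s['clock'],s['ee_pos'],s['tool_rot'],s['qpos'],s['force'])
im=arm.read_camera('wrist');cv2.imwrite('pics/w2.png',im)
C=cam('wrist',s)
for a,p,x in blobs(im,'magenta'):
    if a>300: print(a,p,cen(x),fit([(C,cen(x))],MG)[0])
for z in(.067,.133,.143): print(z,proj(C,[.409,-.307,z]))
E
```

```text
1.4 [ 0.408  -0.3068  0.2486] [-3.1414  0.0001 -0.0016] [-0.8635  0.168   1.5771  0.      1.3967 -0.862 ] [-0.8296 -0.0314 -0.1881]
3525 [472.6099  46.9713] [473.9443  46.949 ] [ 0.5918 -0.1593]
744 [273.4328 188.3387] [273.3282 196.0423] [ 0.406 -0.299]
1531 [325.3638 370.2384] [331.1024 370.1493] [ 0.4805 -0.5351]
0.067 [[275.9362 193.4497]]
0.133 [[276.3306 208.6472]]
0.143 [[276.4058 211.5434]]
```

View pics/w2.png

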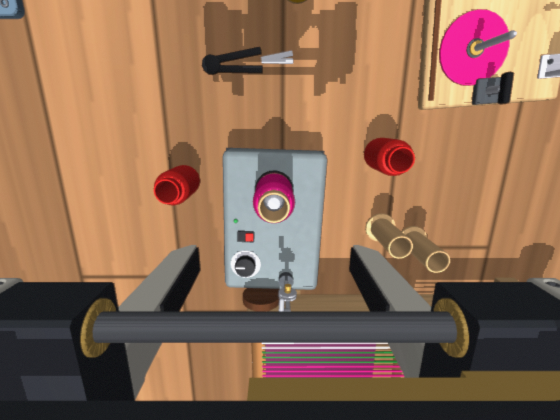

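The magenta spool's tube top is at (274,206), the mast at (285,285), so the spool is at about (0.407, −0.303).

>>> servo_tool(
  grip_force=20,
  rows=[
    {"x": -0.001,"y": -0.004,"z": 0.04,"ax": 0,"ay": 0,"az": 0,"fingers": 0.093},
    {"x": -0.001,"y": -0.004,"z": 0.08,"ax": 0,"ay": 0,"az": 0,"fingers": 0.093},
    {"x": -0.001,"y": -0.004,"z": 0.11,"ax": 0,"ay": 0,"az": 0,"fingers": 0.093},
    {"x": -0.001,"y": -0.004,"z": 0.135,"ax": 0,"ay": 0,"az": 0,"fingers": 0.093},
    {"x": -0.001,"y": -0.004,"z": 0.155,"ax": 0,"ay": 0,"az": 0,"fingers": 0.093},
    {"x": -0.001,"y": -0.004,"z": 0.155,"ax": 0,"ay": 0,"az": 0,"fingers": 0.093},
    {"x": -0.001,"y": -0.004,"z": 0.155,"ax": 0,"ay": 0,"az": 0,"fingers": 0.06},
    {"x": -0.001,"y": -0.004,"z": 0.155,"ax": 0,"ay": 0,"az": 0,"fingers": 0.05},
    {"x": -0.001,"y": -0.004,"z": 0.155,"ax": 0,"ay": 0,"az": 0,"fingers": 0.04},
    {"x": -0.001,"y": -0.004,"z": 0.155,"ax": 0,"ay": 0,"az": 0,"fingers": 0.035},
    {"x": -0.001,"y": -0.004,"z": 0.155,"ax": 0,"ay": 0,"az": 0,"fingers": 0.035},
    {"x": -0.001,"y": -0.004,"z": 0.155,"ax": 0,"ay": 0,"az": 0,"fingers": 0.035},
  ],
)

```text
clock: 2.65
ee_pos: [0.4072, -0.3027, 0.094]
tool_rot: [3.141, -0.0, -0.0]
force: [0.5, -0.4, 0.1]
gripper_width: 0.0495
```

>>> servo_tool(
  rows=[
    {"x": 0,"y": 0,"z": 0,"ax": 0,"ay": 0,"az": 0,"fingers": 0.035},
    {"x": 0,"y": 0,"z": 0,"ax": 0,"ay": 0,"az": 0,"fingers": 0.035},
    {"x": 0,"y": 0,"z": 0,"ax": 0,"ay": 0,"az": 0,"fingers": 0.035},
    {"x": 0,"y": 0,"z": 0,"ax": 0,"ay": 0,"az": 0,"fingers": 0.035},
  ],
)

```text
clock: 3.05
ee_pos: [0.4072, -0.3026, 0.0938]
tool_rot: [3.141, -0.0, 0.0]
force: [0.4, 0.1, 2.4]
gripper_width: 0.0432
```

>>> servo_tool(
  rows=[
    {"x": 0,"y": 0,"z": -0.01,"ax": 0,"ay": 0,"az": 0,"fingers": 0.035},
    {"x": 0,"y": 0,"z": -0.025,"ax": 0,"ay": 0,"az": 0,"fingers": 0.035},
    {"x": 0,"y": 0,"z": -0.04,"ax": 0,"ay": 0,"az": 0,"fingers": 0.035},
    {"x": 0,"y": 0,"z": -0.06,"ax": 0,"ay": 0,"az": 0,"fingers": 0.035},
    {"x": 0,"y": 0,"z": -0.08,"ax": 0,"ay": 0,"az": 0,"fingers": 0.035},
    {"x": 0,"y": 0,"z": -0.095,"ax": 0,"ay": 0,"az": 0,"fingers": 0.035},
    {"x": 0,"y": 0,"z": -0.095,"ax": 0,"ay": 0,"az": 0,"fingers": 0.035},
    {"x": 0,"y": 0,"z": -0.095,"ax": 0,"ay": 0,"az": 0,"fingers": 0.035},
  ],
)

```text
clock: 3.85
ee_pos: [0.4071, -0.3025, 0.1886]
tool_rot: [3.141, -0.0, 0.0]
force: [-0.5, -0.6, -2.2]
gripper_width: 0.0432
```

```bash
python3 - <<'E'
from h import *
s=arm.observe();print(s['clock'],s['ee_pos'],s['force'],s['gripper_width'])
im=arm.read_camera('wrist');cv2.imwrite('pics/w3.png',im)
C=cam('wrist',s)
HUE['green']=(45,80,80);HUE['blue']=(108,132,90)
for c in('magenta','green'):
  for a,p,x in blobs(im,c):
    if a>500: print(c,a,p,cen(x),fit([(C,cen(x))],PAD)[0])
s0=dict(ee_pos=[.408,-.3068,.2486],tool_rot=[-3.1414,.0001,-.0016])
print('w2',fit([(cam('wrist',s0),np.array([473.94,46.95]))],PAD)[0])
E
```

```text
3.85 [ 0.4071 -0.3025  0.1886] [-0.4907 -0.5917 -2.1737] 0.04323355450792653
magenta 4815 [510.6168  38.9163] [512.3433  38.8423] [ 0.6441 -0.1427]
magenta 3961 [273.9942 254.9816] [274.2172 266.9541] [ 0.4059 -0.3942]
w2 [ 0.6447 -0.1409]
```

View pics/w3.png

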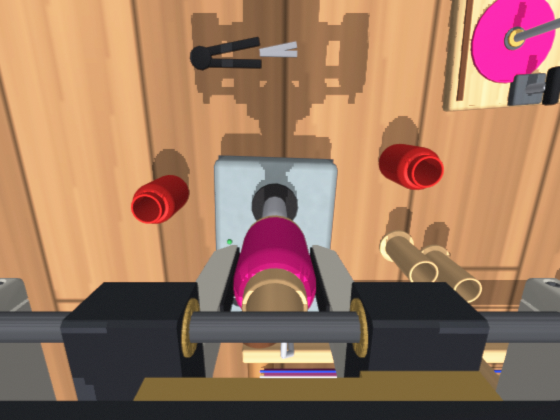

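The magenta spool is free of the spindle and upright in the jaws; the pin is at about (0.645, −0.141).

>>> servo_tool(
  rows=[
    {"x": 0.03,"y": -0.02,"z": 0,"ax": 0,"ay": 0,"az": 0,"fingers": 0.035},
    {"x": 0.07,"y": -0.047,"z": 0,"ax": 0,"ay": 0,"az": 0,"fingers": 0.035},
    {"x": 0.11,"y": -0.074,"z": 0,"ax": 0,"ay": 0,"az": 0,"fingers": 0.035},
    {"x": 0.15,"y": -0.101,"z": 0,"ax": 0,"ay": 0,"az": 0,"fingers": 0.035},
    {"x": 0.19,"y": -0.128,"z": 0,"ax": 0,"ay": 0,"az": 0,"fingers": 0.035},
    {"x": 0.22,"y": -0.149,"z": 0,"ax": 0,"ay": 0,"az": 0,"fingers": 0.035},
    {"x": 0.238,"y": -0.161,"z": 0,"ax": 0,"ay": 0,"az": 0,"fingers": 0.035},
    {"x": 0.238,"y": -0.161,"z": 0,"ax": 0,"ay": 0,"az": 0,"fingers": 0.035},
    {"x": 0.238,"y": -0.161,"z": 0,"ax": 0,"ay": 0,"az": 0,"fingers": 0.035},
  ],
)

```text
clock: 4.8
ee_pos: [0.6444, -0.1412, 0.1869]
tool_rot: [-3.141, 0.003, 0.001]
force: [-0.3, -0.3, -0.9]
gripper_width: 0.0427
```

```bash
python3 - <<'E'
from h import *
s=arm.observe();print(s['clock'],s['ee_pos'],s['force'],s['gripper_width'])
im=arm.read_camera('wrist');cv2.imwrite('pics/w4.png',im)
C=cam('wrist',s)
HUE['green']=(45,80,80);HUE['blue']=(108,132,90);HUE['yellow']=(18,33,160)
for c in HUE:
  for a,p,x in blobs(im,c):
    if a>500: print(c,a,p,cen(x),fit([(C,cen(x))],PAD)[0],fit([(C,cen(x))],SP)[0])
E
```

```text
4.8 [ 0.6444 -0.1412  0.1869] [-0.319  -0.27   -0.8678] 0.042667797784491236
magenta 3016 [277.185  190.3999] [277.1403 192.5385] [ 0.6461 -0.1375] [ 0.6459 -0.1307]
magenta 3951 [274.1615 254.8216] [274.2393 266.7208] [ 0.6428 -0.2315] [ 0.6429 -0.221 ]
yellow 1945 [ 82.1949 127.1239] [ 75.2707 127.3843] [ 0.4284 -0.0658] [ 0.4408 -0.0646]
green 4641 [270.0521  92.1605] [270.0247  92.2176] [ 0.6384 -0.0307] [ 0.6391 -0.0335]
blue 536 [64.1194  5.7668] [64.2047  5.9943] [0.4396 0.0469] [0.4519 0.0414]
blue 886 [261.7088   7.2912] [261.6358   7.4713] [0.6306 0.0455] [0.6316 0.0385]
```

View pics/w4.png

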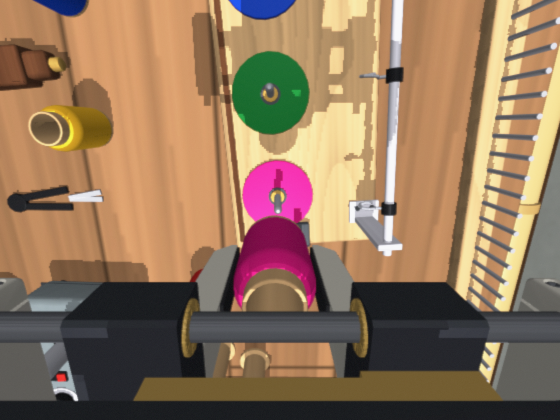

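Pin base at (278,196), the spool directly above it; the green pad is at (270,92).

>>> servo_tool(
  rows=[
    {"x": 0.002,"y": 0,"z": 0.03,"ax": 0,"ay": 0,"az": 0,"fingers": 0.035},
    {"x": 0.002,"y": 0,"z": 0.06,"ax": 0,"ay": 0,"az": 0,"fingers": 0.035},
    {"x": 0.002,"y": 0,"z": 0.08,"ax": 0,"ay": 0,"az": 0,"fingers": 0.035},
    {"x": 0.002,"y": 0,"z": 0.1,"ax": 0,"ay": 0,"az": 0,"fingers": 0.035},
    {"x": 0.002,"y": 0,"z": 0.115,"ax": 0,"ay": 0,"az": 0,"fingers": 0.035},
    {"x": 0.002,"y": 0,"z": 0.125,"ax": 0,"ay": 0,"az": 0,"fingers": 0.035},
    {"x": 0.002,"y": 0,"z": 0.132,"ax": 0,"ay": 0,"az": 0,"fingers": 0.035},
    {"x": 0.002,"y": 0,"z": 0.135,"ax": 0,"ay": 0,"az": 0,"fingers": 0.035},
    {"x": 0.002,"y": 0,"z": 0.136,"ax": 0,"ay": 0,"az": 0,"fingers": 0.035},
    {"x": 0.002,"y": 0,"z": 0.136,"ax": 0,"ay": 0,"az": 0,"fingers": 0.035},
  ],
)

```text
clock: 5.85
ee_pos: [0.6476, -0.1417, 0.0533]
tool_rot: [3.141, -0.001, 0.0]
force: [-0.0, -0.4, -0.7]
gripper_width: 0.0429
```

>>> servo_tool(
  rows=[
    {"x": 0,"y": 0,"z": 0.002,"ax": 0,"ay": 0,"az": 0,"fingers": 0.035},
    {"x": 0,"y": 0,"z": 0.003,"ax": 0,"ay": 0,"az": 0,"fingers": 0.035},
    {"x": 0,"y": 0,"z": 0.003,"ax": 0,"ay": 0,"az": 0,"fingers": 0.035},
    {"x": 0,"y": 0,"z": 0.003,"ax": 0,"ay": 0,"az": 0,"fingers": 0.05},
    {"x": 0,"y": 0,"z": 0.003,"ax": 0,"ay": 0,"az": 0,"fingers": 0.07},
    {"x": 0,"y": 0,"z": 0.003,"ax": 0,"ay": 0,"az": 0,"fingers": 0.08},
    {"x": 0,"y": 0,"z": 0.003,"ax": 0,"ay": 0,"az": 0,"fingers": 0.08},
    {"x": 0,"y": 0,"z": 0.003,"ax": 0,"ay": 0,"az": 0,"fingers": 0.08},
  ],
)

```text
clock: 6.65
ee_pos: [0.6472, -0.1416, 0.0497]
tool_rot: [3.142, -0.0, 0.0]
force: [-0.1, -0.4, -0.5]
gripper_width: 0.077
```

>>> servo_tool(
  rows=[
    {"x": 0,"y": 0,"z": -0.03,"ax": 0,"ay": 0,"az": 0,"fingers": 0.093},
    {"x": 0,"y": 0,"z": -0.07,"ax": 0,"ay": 0,"az": 0,"fingers": 0.093},
    {"x": 0,"y": 0,"z": -0.11,"ax": 0,"ay": 0,"az": 0,"fingers": 0.093},
    {"x": -0.01,"y": 0,"z": -0.15,"ax": 0,"ay": 0,"az": 0,"fingers": 0.093},
    {"x": -0.05,"y": -0.02,"z": -0.15,"ax": 0,"ay": 0,"az": 0,"fingers": 0.093},
    {"x": -0.1,"y": -0.035,"z": -0.15,"ax": 0,"ay": 0,"az": 0,"fingers": 0.093},
    {"x": -0.15,"y": -0.055,"z": -0.15,"ax": 0,"ay": 0,"az": 0,"fingers": 0.093},
    {"x": -0.19,"y": -0.07,"z": -0.15,"ax": 0,"ay": 0,"az": 0,"fingers": 0.093},
    {"x": -0.211,"y": -0.075,"z": -0.15,"ax": 0,"ay": 0,"az": 0,"fingers": 0.093},
    {"x": -0.211,"y": -0.075,"z": -0.15,"ax": 0,"ay": 0,"az": 0,"fingers": 0.093},
    {"x": -0.211,"y": -0.075,"z": -0.15,"ax": 0,"ay": 0,"az": 0,"fingers": 0.093},
  ],
)

```text
clock: 7.75
ee_pos: [0.437, -0.0669, 0.2004]
tool_rot: [3.141, -0.002, -0.0]
force: [0.1, -0.1, 0.4]
gripper_width: 0.0931
```

```bash
python3 - <<'E'
from h import *
s=arm.observe();print(s['clock'],s['ee_pos'],s['force'],s['gripper_width'])
im=arm.read_camera('wrist');cv2.imwrite('pics/w5.png',im)
C=cam('wrist',s)
HUE['green']=(45,80,80);HUE['blue']=(108,132,90);HUE['yellow']=(18,33,160)
for c in HUE:
  for a,p,x in blobs(im,c):
    if a>500: print(c,a,p,cen(x),fit([(C,cen(x))],PAD)[0],fit([(C,cen(x))],SP)[0])
print(proj(C,[[.436,-.067,.076],[.432,.064,.076],[.63,-.032,.023]]))
E
```

```text
7.75 [ 0.437  -0.0669  0.2004] [ 0.1445 -0.0899  0.4236] 0.09305461355767139
magenta 3184 [441.7374 250.391 ] [444.3568 251.7062] [ 0.6524 -0.144 ] [ 0.6418 -0.1355]
yellow 732 [272.5669 187.5109] [272.5909 194.6562] [ 0.4344 -0.0692] [ 0.4345 -0.0624]
green 3400 [446.1421 161.1185] [447.2474 161.5371] [ 0.6369 -0.0303] [ 0.626 -0.027]
blue 4584 [456.0929  57.5648] [457.4336  57.2636] [0.6293 0.0786] [0.6181 0.0758]
blue 817 [268.7332  72.1016] [268.1956  65.5571] [0.4302 0.0708] [0.4306 0.0666]
[[274.0488 205.9658]
 [269.3357  64.7931]
 [440.8698 164.264 ]]
```

View pics/w5.png

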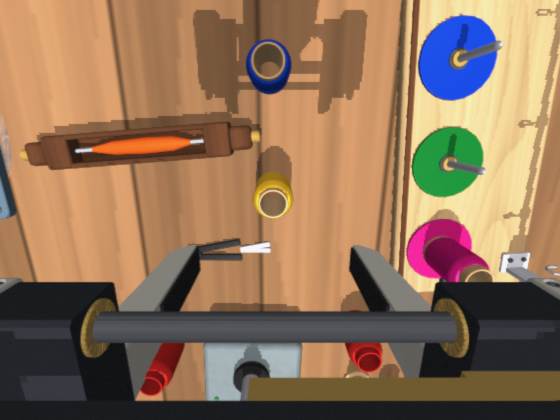

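The yellow tube top is at (273,203) and blue's at (268,62). Magenta stands on its pin at (475,275), and the shuttle and snips are clear of the jaws.

>>> servo_tool(
  rows=[
    {"x": -0.002,"y": -0.003,"z": 0.04,"ax": 0,"ay": 0,"az": 0,"fingers": 0.093},
    {"x": -0.002,"y": -0.003,"z": 0.08,"ax": 0,"ay": 0,"az": 0,"fingers": 0.093},
    {"x": -0.002,"y": -0.003,"z": 0.12,"ax": 0,"ay": 0,"az": 0,"fingers": 0.093},
    {"x": -0.002,"y": -0.003,"z": 0.15,"ax": 0,"ay": 0,"az": 0,"fingers": 0.093},
    {"x": -0.002,"y": -0.003,"z": 0.168,"ax": 0,"ay": 0,"az": 0,"fingers": 0.093},
    {"x": -0.002,"y": -0.003,"z": 0.174,"ax": 0,"ay": 0,"az": 0,"fingers": 0.08},
    {"x": -0.002,"y": -0.003,"z": 0.174,"ax": 0,"ay": 0,"az": 0,"fingers": 0.06},
    {"x": -0.002,"y": -0.003,"z": 0.174,"ax": 0,"ay": 0,"az": 0,"fingers": 0.05},
    {"x": -0.002,"y": -0.003,"z": 0.174,"ax": 0,"ay": 0,"az": 0,"fingers": 0.035},
    {"x": -0.002,"y": -0.003,"z": 0.174,"ax": 0,"ay": 0,"az": 0,"fingers": 0.035},
    {"x": -0.002,"y": -0.003,"z": 0.174,"ax": 0,"ay": 0,"az": 0,"fingers": 0.035},
    {"x": -0.002,"y": -0.003,"z": 0.174,"ax": 0,"ay": 0,"az": 0,"fingers": 0.035},
    {"x": -0.002,"y": -0.003,"z": 0.174,"ax": 0,"ay": 0,"az": 0,"fingers": 0.035},
    {"x": -0.002,"y": -0.003,"z": 0.174,"ax": 0,"ay": 0,"az": 0,"fingers": 0.035},
    {"x": -0.002,"y": -0.003,"z": 0.174,"ax": 0,"ay": 0,"az": 0,"fingers": 0.035},
  ],
)

```text
clock: 9.3
ee_pos: [0.4347, -0.0638, 0.0262]
tool_rot: [3.141, -0.001, 0.0]
force: [0.4, 0.7, 5.4]
gripper_width: 0.0444
```

>>> servo_tool(
  rows=[
    {"x": 0,"y": 0,"z": -0.015,"ax": 0,"ay": 0,"az": 0,"fingers": 0.035},
    {"x": 0,"y": 0,"z": -0.05,"ax": 0,"ay": 0,"az": 0,"fingers": 0.035},
    {"x": 0,"y": 0,"z": -0.09,"ax": 0,"ay": 0,"az": 0,"fingers": 0.035},
    {"x": 0,"y": 0,"z": -0.13,"ax": 0,"ay": 0,"az": 0,"fingers": 0.035},
    {"x": 0.015,"y": -0.02,"z": -0.16,"ax": 0,"ay": 0,"az": 0,"fingers": 0.035},
    {"x": 0.039,"y": -0.052,"z": -0.16,"ax": 0,"ay": 0,"az": 0,"fingers": 0.035},
    {"x": 0.067,"y": -0.09,"z": -0.16,"ax": 0,"ay": 0,"az": 0,"fingers": 0.035},
    {"x": 0.095,"y": -0.128,"z": -0.16,"ax": 0,"ay": 0,"az": 0,"fingers": 0.035},
    {"x": 0.123,"y": -0.165,"z": -0.16,"ax": 0,"ay": 0,"az": 0,"fingers": 0.035},
    {"x": 0.151,"y": -0.203,"z": -0.16,"ax": 0,"ay": 0,"az": 0,"fingers": 0.035},
    {"x": 0.175,"y": -0.235,"z": -0.16,"ax": 0,"ay": 0,"az": 0,"fingers": 0.035},
    {"x": 0.187,"y": -0.251,"z": -0.16,"ax": 0,"ay": 0,"az": 0,"fingers": 0.035},
    {"x": 0.187,"y": -0.251,"z": -0.16,"ax": 0,"ay": 0,"az": 0,"fingers": 0.035},
    {"x": 0.187,"y": -0.251,"z": -0.16,"ax": 0,"ay": 0,"az": 0,"fingers": 0.035},
  ],
)

```text
clock: 10.7
ee_pos: [0.6203, 0.1872, 0.1846]
tool_rot: [3.141, 0.002, 0.001]
force: [0.5, -0.8, -1.2]
gripper_width: 0.0444
```

```bash
python3 - <<'E'
from h import *
s=arm.observe();print(s['clock'],s['ee_pos'],s['force'],s['gripper_width'])
im=arm.read_camera('wrist');cv2.imwrite('pics/w6.png',im)
C=cam('wrist',s)
print(proj(C,[[.622,.187,.023],[.622,.187,.084],[.378,.294,.076]]))
HUE['green']=(45,80,80);HUE['blue']=(108,132,90);HUE['yellow']=(18,33,160)
for c in HUE:
  for a,p,x in blobs(im,c):
    if a>500: print(c,a,p,cen(x),fit([(C,cen(x))],PAD)[0],fit([(C,cen(x))],SP)[0])
E
```

```text
10.7 [0.6203 0.1872 0.1846] [ 0.5277 -0.8311 -1.2264] 0.044417720198474724
[[276.9629 197.3147]
 [277.4163 212.9644]
 [ -3.7591  92.2048]]
yellow 7104 [275.3201 228.5936] [275.5947 239.8296] [0.6205 0.1333] [0.6204 0.1425]
green 2325 [41.2748 92.1794] [34.6592 91.5073] [0.3711 0.298 ] [0.3854 0.2973]
green 1449 [288.0952 356.3416] [288.1508 356.7397] [ 0.6378 -0.0378] [ 0.6369 -0.0223]
```

View pics/w6.png

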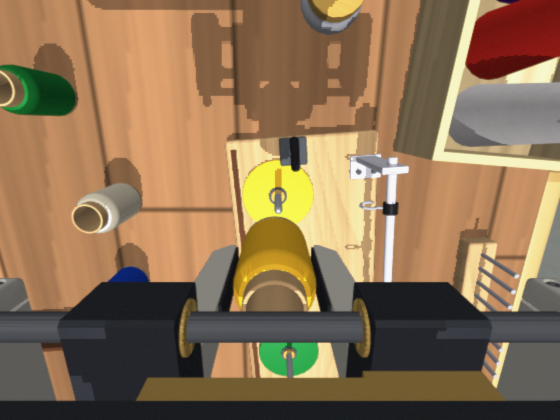

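The yellow pin base is at (278,196), right under the held spool; cream and green stand at left (90,215; 35,92).

>>> servo_tool(
  rows=[
    {"x": 0.0025,"y": -0.001,"z": 0.03,"ax": 0,"ay": 0,"az": 0,"fingers": 0.035},
    {"x": 0.0025,"y": -0.001,"z": 0.06,"ax": 0,"ay": 0,"az": 0,"fingers": 0.035},
    {"x": 0.0025,"y": -0.001,"z": 0.08,"ax": 0,"ay": 0,"az": 0,"fingers": 0.035},
    {"x": 0.0025,"y": -0.001,"z": 0.1,"ax": 0,"ay": 0,"az": 0,"fingers": 0.035},
    {"x": 0.0025,"y": -0.001,"z": 0.118,"ax": 0,"ay": 0,"az": 0,"fingers": 0.035},
    {"x": 0.0025,"y": -0.001,"z": 0.13,"ax": 0,"ay": 0,"az": 0,"fingers": 0.035},
    {"x": 0.0025,"y": -0.001,"z": 0.135,"ax": 0,"ay": 0,"az": 0,"fingers": 0.035},
    {"x": 0.0025,"y": -0.001,"z": 0.135,"ax": 0,"ay": 0,"az": 0,"fingers": 0.035},
    {"x": 0.0025,"y": -0.001,"z": 0.135,"ax": 0,"ay": 0,"az": 0,"fingers": 0.035},
    {"x": 0.0025,"y": -0.001,"z": 0.136,"ax": 0,"ay": 0,"az": 0,"fingers": 0.035},
  ],
)

```text
clock: 11.75
ee_pos: [0.6245, 0.1885, 0.0509]
tool_rot: [-3.141, -0.002, 0.0]
force: [0.0, 0.7, -0.3]
gripper_width: 0.0441
```

>>> servo_tool(
  rows=[
    {"x": 0,"y": 0,"z": 0.002,"ax": 0,"ay": 0,"az": 0,"fingers": 0.035},
    {"x": 0,"y": 0,"z": 0.002,"ax": 0,"ay": 0,"az": 0,"fingers": 0.035},
    {"x": 0,"y": 0,"z": 0.002,"ax": 0,"ay": 0,"az": 0,"fingers": 0.05},
    {"x": 0,"y": 0,"z": 0.002,"ax": 0,"ay": 0,"az": 0,"fingers": 0.07},
    {"x": 0,"y": 0,"z": 0.002,"ax": 0,"ay": 0,"az": 0,"fingers": 0.08},
    {"x": 0,"y": 0,"z": 0.002,"ax": 0,"ay": 0,"az": 0,"fingers": 0.08},
    {"x": 0,"y": 0,"z": 0.002,"ax": 0,"ay": 0,"az": 0,"fingers": 0.08},
    {"x": 0,"y": 0,"z": -0.03,"ax": 0,"ay": 0,"az": 0,"fingers": 0.08},
    {"x": 0,"y": 0,"z": -0.07,"ax": 0,"ay": 0,"az": 0,"fingers": 0.093},
    {"x": 0,"y": 0,"z": -0.11,"ax": 0,"ay": 0,"az": 0,"fingers": 0.093},
    {"x": 0,"y": 0,"z": -0.15,"ax": 0,"ay": 0,"az": 0,"fingers": 0.093},
    {"x": -0.035,"y": -0.015,"z": -0.15,"ax": 0,"ay": 0,"az": 0,"fingers": 0.093},
    {"x": -0.08,"y": -0.035,"z": -0.15,"ax": 0,"ay": 0,"az": 0,"fingers": 0.093},
    {"x": -0.125,"y": -0.055,"z": -0.15,"ax": 0,"ay": 0,"az": 0,"fingers": 0.093},
    {"x": -0.17,"y": -0.075,"z": -0.15,"ax": 0,"ay": 0,"az": 0,"fingers": 0.093},
    {"x": -0.21,"y": -0.092,"z": -0.15,"ax": 0,"ay": 0,"az": 0,"fingers": 0.093},
    {"x": -0.244,"y": -0.106,"z": -0.15,"ax": 0,"ay": 0,"az": 0,"fingers": 0.093},
    {"x": -0.244,"y": -0.106,"z": -0.15,"ax": 0,"ay": 0,"az": 0,"fingers": 0.093},
    {"x": -0.244,"y": -0.106,"z": -0.15,"ax": 0,"ay": 0,"az": 0,"fingers": 0.093},
  ],
)

```text
clock: 13.65
ee_pos: [0.3794, 0.2948, 0.2001]
tool_rot: [-3.141, -0.001, 0.002]
force: [0.2, 0.1, 0.3]
gripper_width: 0.0927
```

```bash
python3 - <<'E'
from h import *
s=arm.observe();print(s['clock'],s['ee_pos'],s['force'],s['gripper_width'])
im=arm.read_camera('wrist');cv2.imwrite('pics/w7.png',im)
C=cam('wrist',s)
print(proj(C,[[.38,.294,.076]]))
E
```

```text
13.65 [0.3794 0.2948 0.2001] [0.2298 0.1444 0.2644] 0.09272783278643854
[[275.6619 206.8346]]
```

View pics/w7.png

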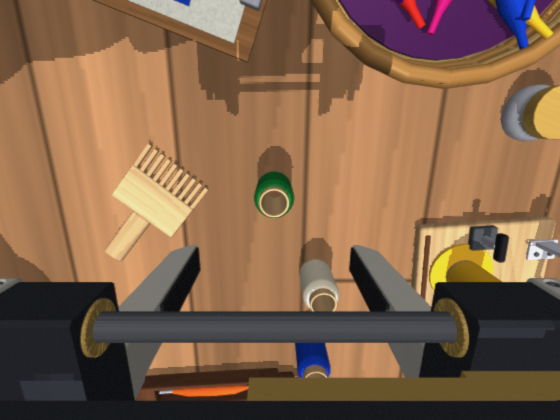

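Green top at (274,203); the comb's corner at (205,185) comes within about 15 mm, so I'll descend with a smaller opening.

>>> servo_tool(
  rows=[
    {"x": 0,"y": -0.002,"z": 0.04,"ax": 0,"ay": 0,"az": 0,"fingers": 0.075},
    {"x": 0,"y": -0.002,"z": 0.08,"ax": 0,"ay": 0,"az": 0,"fingers": 0.075},
    {"x": 0,"y": -0.002,"z": 0.11,"ax": 0,"ay": 0,"az": 0,"fingers": 0.075},
    {"x": 0,"y": -0.002,"z": 0.14,"ax": 0,"ay": 0,"az": 0,"fingers": 0.075},
    {"x": 0,"y": -0.002,"z": 0.16,"ax": 0,"ay": 0,"az": 0,"fingers": 0.075},
    {"x": 0,"y": -0.002,"z": 0.174,"ax": 0,"ay": 0,"az": 0,"fingers": 0.075},
    {"x": 0,"y": -0.002,"z": 0.174,"ax": 0,"ay": 0,"az": 0,"fingers": 0.06},
    {"x": 0,"y": -0.002,"z": 0.174,"ax": 0,"ay": 0,"az": 0,"fingers": 0.05},
    {"x": 0,"y": -0.002,"z": 0.174,"ax": 0,"ay": 0,"az": 0,"fingers": 0.035},
    {"x": 0,"y": -0.002,"z": 0.174,"ax": 0,"ay": 0,"az": 0,"fingers": 0.035},
    {"x": 0,"y": -0.002,"z": 0.174,"ax": 0,"ay": 0,"az": 0,"fingers": 0.035},
    {"x": 0,"y": -0.002,"z": 0.174,"ax": 0,"ay": 0,"az": 0,"fingers": 0.035},
    {"x": 0,"y": -0.002,"z": 0.174,"ax": 0,"ay": 0,"az": 0,"fingers": 0.035},
  ],
)

```text
clock: 15.0
ee_pos: [0.3802, 0.2967, 0.0265]
tool_rot: [-3.141, -0.002, 0.0]
force: [-0.1, -0.8, 7.2]
gripper_width: 0.0428
```

>>> servo_tool(
  rows=[
    {"x": 0,"y": 0,"z": -0.015,"ax": 0,"ay": 0,"az": 0,"fingers": 0.035},
    {"x": 0,"y": 0,"z": -0.05,"ax": 0,"ay": 0,"az": 0,"fingers": 0.035},
    {"x": 0,"y": 0,"z": -0.09,"ax": 0,"ay": 0,"az": 0,"fingers": 0.035},
    {"x": 0,"y": 0,"z": -0.13,"ax": 0,"ay": 0,"az": 0,"fingers": 0.035},
    {"x": 0.0,"y": 0.0,"z": -0.16,"ax": 0,"ay": 0,"az": 0,"fingers": 0.035},
    {"x": 0.018,"y": 0.023,"z": -0.16,"ax": 0,"ay": 0,"az": 0,"fingers": 0.035},
    {"x": 0.044,"y": 0.056,"z": -0.16,"ax": 0,"ay": 0,"az": 0,"fingers": 0.035},
    {"x": 0.07,"y": 0.089,"z": -0.16,"ax": 0,"ay": 0,"az": 0,"fingers": 0.035},
    {"x": 0.096,"y": 0.122,"z": -0.16,"ax": 0,"ay": 0,"az": 0,"fingers": 0.035},
    {"x": 0.122,"y": 0.155,"z": -0.16,"ax": 0,"ay": 0,"az": 0,"fingers": 0.035},
    {"x": 0.148,"y": 0.188,"z": -0.16,"ax": 0,"ay": 0,"az": 0,"fingers": 0.035},
    {"x": 0.174,"y": 0.221,"z": -0.16,"ax": 0,"ay": 0,"az": 0,"fingers": 0.035},
    {"x": 0.2,"y": 0.254,"z": -0.16,"ax": 0,"ay": 0,"az": 0,"fingers": 0.035},
    {"x": 0.226,"y": 0.287,"z": -0.16,"ax": 0,"ay": 0,"az": 0,"fingers": 0.035},
    {"x": 0.245,"y": 0.312,"z": -0.16,"ax": 0,"ay": 0,"az": 0,"fingers": 0.035},
    {"x": 0.2585,"y": 0.328,"z": -0.16,"ax": 0,"ay": 0,"az": 0,"fingers": 0.035},
    {"x": 0.2585,"y": 0.328,"z": -0.16,"ax": 0,"ay": 0,"az": 0,"fingers": 0.035},
    {"x": 0.2585,"y": 0.328,"z": -0.16,"ax": 0,"ay": 0,"az": 0,"fingers": 0.035},
    {"x": 0.2585,"y": 0.328,"z": -0.16,"ax": 0,"ay": 0,"az": 0,"fingers": 0.035},
  ],
)

```text
clock: 16.9
ee_pos: [0.6373, -0.0304, 0.1854]
tool_rot: [-3.141, 0.001, 0.001]
force: [0.3, 0.3, -0.2]
gripper_width: 0.0424
```

```bash
python3 - <<'E'
from h import *
s=arm.observe();print(s['clock'],s['ee_pos'],s['force'],s['gripper_width'])
im=arm.read_camera('wrist');cv2.imwrite('pics/w8.png',im)
C=cam('wrist',s)
print(proj(C,[[.6387,-.0315,.023],[.6387,-.0315,.084],[.6309,.078,.023]]))
E
```

```text
16.9 [ 0.6373 -0.0304  0.1854] [ 0.3359  0.3425 -0.2209] 0.042434663752603685
[[276.5616 198.0309]
 [277.0111 213.6768]
 [269.2659  95.8207]]
```

View pics/w8.png

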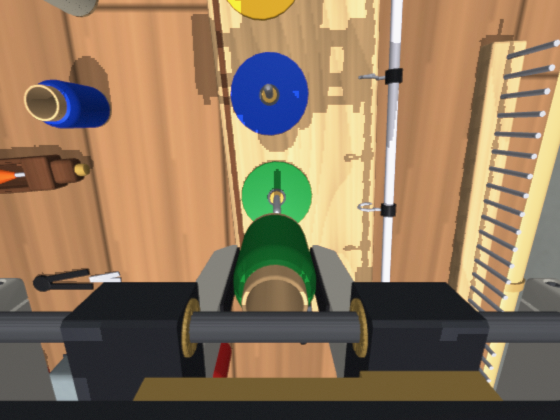

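The green pin base is at (277,196) as predicted; blue pad at (269,94), blue spool at (70,104).

>>> servo_tool(
  rows=[
    {"x": 0.0015,"y": 0,"z": 0.03,"ax": 0,"ay": 0,"az": 0,"fingers": 0.035},
    {"x": 0.0015,"y": 0,"z": 0.06,"ax": 0,"ay": 0,"az": 0,"fingers": 0.035},
    {"x": 0.0015,"y": 0,"z": 0.08,"ax": 0,"ay": 0,"az": 0,"fingers": 0.035},
    {"x": 0.0015,"y": 0,"z": 0.1,"ax": 0,"ay": 0,"az": 0,"fingers": 0.035},
    {"x": 0.0015,"y": 0,"z": 0.118,"ax": 0,"ay": 0,"az": 0,"fingers": 0.035},
    {"x": 0.0015,"y": 0,"z": 0.13,"ax": 0,"ay": 0,"az": 0,"fingers": 0.035},
    {"x": 0.0015,"y": 0,"z": 0.135,"ax": 0,"ay": 0,"az": 0,"fingers": 0.035},
    {"x": 0.0015,"y": 0,"z": 0.135,"ax": 0,"ay": 0,"az": 0,"fingers": 0.035},
    {"x": 0.0015,"y": 0,"z": 0.136,"ax": 0,"ay": 0,"az": 0,"fingers": 0.035},
    {"x": 0.0015,"y": 0,"z": 0.136,"ax": 0,"ay": 0,"az": 0,"fingers": 0.035},
  ],
)

```text
clock: 17.95
ee_pos: [0.6402, -0.0317, 0.0505]
tool_rot: [3.141, -0.002, 0.0]
force: [0.2, 0.1, -2.2]
gripper_width: 0.0425
```

>>> servo_tool(
  rows=[
    {"x": 0,"y": 0,"z": 0.0015,"ax": 0,"ay": 0,"az": 0,"fingers": 0.035},
    {"x": 0,"y": 0,"z": 0.0015,"ax": 0,"ay": 0,"az": 0,"fingers": 0.035},
    {"x": 0,"y": 0,"z": 0.0015,"ax": 0,"ay": 0,"az": 0,"fingers": 0.05},
    {"x": 0,"y": 0,"z": 0.0015,"ax": 0,"ay": 0,"az": 0,"fingers": 0.07},
    {"x": 0,"y": 0,"z": 0.0015,"ax": 0,"ay": 0,"az": 0,"fingers": 0.08},
    {"x": 0,"y": 0,"z": 0.0015,"ax": 0,"ay": 0,"az": 0,"fingers": 0.08},
    {"x": 0,"y": 0,"z": 0.0015,"ax": 0,"ay": 0,"az": 0,"fingers": 0.08},
    {"x": 0,"y": 0,"z": -0.03,"ax": 0,"ay": 0,"az": 0,"fingers": 0.08},
    {"x": 0,"y": 0,"z": -0.07,"ax": 0,"ay": 0,"az": 0,"fingers": 0.08},
    {"x": 0,"y": 0,"z": -0.11,"ax": 0,"ay": 0,"az": 0,"fingers": 0.08},
    {"x": 0,"y": 0,"z": -0.15,"ax": 0,"ay": 0,"az": 0,"fingers": 0.08},
    {"x": -0.03,"y": -0.014,"z": -0.15,"ax": 0,"ay": 0,"az": 0,"fingers": 0.08},
    {"x": -0.07,"y": -0.033,"z": -0.15,"ax": 0,"ay": 0,"az": 0,"fingers": 0.08},
    {"x": -0.11,"y": -0.052,"z": -0.15,"ax": 0,"ay": 0,"az": 0,"fingers": 0.08},
    {"x": -0.15,"y": -0.071,"z": -0.15,"ax": 0,"ay": 0,"az": 0,"fingers": 0.08},
    {"x": -0.185,"y": -0.087,"z": -0.15,"ax": 0,"ay": 0,"az": 0,"fingers": 0.08},
    {"x": -0.209,"y": -0.098,"z": -0.15,"ax": 0,"ay": 0,"az": 0,"fingers": 0.08},
    {"x": -0.209,"y": -0.098,"z": -0.15,"ax": 0,"ay": 0,"az": 0,"fingers": 0.08},
    {"x": -0.209,"y": -0.098,"z": -0.15,"ax": 0,"ay": 0,"az": 0,"fingers": 0.08},
  ],
)

```text
clock: 19.85
ee_pos: [0.4311, 0.0664, 0.2002]
tool_rot: [3.141, -0.002, 0.001]
force: [0.4, -0.9, -0.4]
gripper_width: 0.0803
```

```bash
python3 - <<'E'
from h import *
s=arm.observe();print(s['clock'],s['ee_pos'],s['force'],s['gripper_width'])
im=arm.read_camera('wrist');cv2.imwrite('pics/w9.png',im)
C=cam('wrist',s)
print(proj(C,[[.431,.066,.076]]))
E
```

```text
19.85 [0.4311 0.0664 0.2002] [ 0.3729 -0.8558 -0.4465] 0.0803113582117117
[[275.0069 206.4391]]
```

View pics/w9.png

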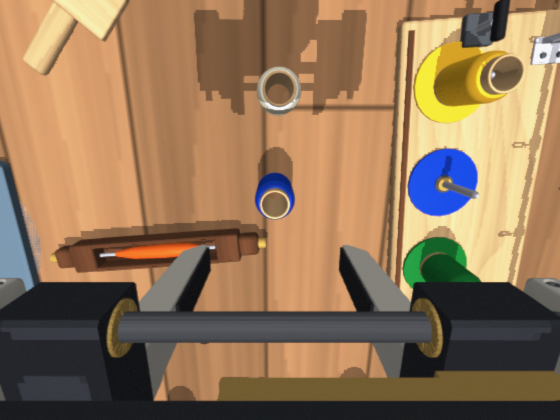

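Blue top at (275,204), right under the tool; cream at (279,90), 105 mm off.

>>> servo_tool(
  rows=[
    {"x": 0,"y": -0.001,"z": 0.04,"ax": 0,"ay": 0,"az": 0,"fingers": 0.08},
    {"x": 0,"y": -0.001,"z": 0.08,"ax": 0,"ay": 0,"az": 0,"fingers": 0.08},
    {"x": 0,"y": -0.001,"z": 0.11,"ax": 0,"ay": 0,"az": 0,"fingers": 0.08},
    {"x": 0,"y": -0.001,"z": 0.14,"ax": 0,"ay": 0,"az": 0,"fingers": 0.08},
    {"x": 0,"y": -0.001,"z": 0.16,"ax": 0,"ay": 0,"az": 0,"fingers": 0.08},
    {"x": 0,"y": -0.001,"z": 0.174,"ax": 0,"ay": 0,"az": 0,"fingers": 0.08},
    {"x": 0,"y": -0.001,"z": 0.174,"ax": 0,"ay": 0,"az": 0,"fingers": 0.06},
    {"x": 0,"y": -0.001,"z": 0.174,"ax": 0,"ay": 0,"az": 0,"fingers": 0.05},
    {"x": 0,"y": -0.001,"z": 0.174,"ax": 0,"ay": 0,"az": 0,"fingers": 0.035},
    {"x": 0,"y": -0.001,"z": 0.174,"ax": 0,"ay": 0,"az": 0,"fingers": 0.035},
    {"x": 0,"y": -0.001,"z": 0.174,"ax": 0,"ay": 0,"az": 0,"fingers": 0.035},
    {"x": 0,"y": -0.001,"z": 0.174,"ax": 0,"ay": 0,"az": 0,"fingers": 0.035},
    {"x": 0,"y": -0.001,"z": 0.174,"ax": 0,"ay": 0,"az": 0,"fingers": 0.035},
    {"x": 0,"y": -0.001,"z": 0.174,"ax": 0,"ay": 0,"az": 0,"fingers": 0.035},
  ],
)

```text
clock: 21.3
ee_pos: [0.4313, 0.0673, 0.0263]
tool_rot: [3.141, -0.001, 0.0]
force: [-1.1, 0.6, 5.8]
gripper_width: 0.0427
```

>>> servo_tool(
  rows=[
    {"x": 0,"y": 0,"z": -0.015,"ax": 0,"ay": 0,"az": 0,"fingers": 0.035},
    {"x": 0,"y": 0,"z": -0.05,"ax": 0,"ay": 0,"az": 0,"fingers": 0.035},
    {"x": 0,"y": 0,"z": -0.09,"ax": 0,"ay": 0,"az": 0,"fingers": 0.035},
    {"x": 0,"y": 0,"z": -0.13,"ax": 0,"ay": 0,"az": 0,"fingers": 0.035},
    {"x": 0.0,"y": 0.0,"z": -0.16,"ax": 0,"ay": 0,"az": 0,"fingers": 0.035},
    {"x": 0.03,"y": -0.002,"z": -0.16,"ax": 0,"ay": 0,"az": 0,"fingers": 0.035},
    {"x": 0.07,"y": -0.004,"z": -0.16,"ax": 0,"ay": 0,"az": 0,"fingers": 0.035},
    {"x": 0.11,"y": -0.006,"z": -0.16,"ax": 0,"ay": 0,"az": 0,"fingers": 0.035},
    {"x": 0.15,"y": -0.008,"z": -0.16,"ax": 0,"ay": 0,"az": 0,"fingers": 0.035},
    {"x": 0.18,"y": -0.01,"z": -0.16,"ax": 0,"ay": 0,"az": 0,"fingers": 0.035},
    {"x": 0.2,"y": -0.011,"z": -0.16,"ax": 0,"ay": 0,"az": 0,"fingers": 0.035},
    {"x": 0.2,"y": -0.011,"z": -0.16,"ax": 0,"ay": 0,"az": 0,"fingers": 0.035},
    {"x": 0.2,"y": -0.011,"z": -0.16,"ax": 0,"ay": 0,"az": 0,"fingers": 0.035},
    {"x": 0.2,"y": -0.011,"z": -0.16,"ax": 0,"ay": 0,"az": 0,"fingers": 0.035},
  ],
)

```text
clock: 22.7
ee_pos: [0.6293, 0.0785, 0.1853]
tool_rot: [-3.142, 0.002, 0.0]
force: [0.2, -1.2, -1.5]
gripper_width: 0.0428
```

```bash
python3 - <<'E'
from h import *
s=arm.observe();print(s['clock'],s['ee_pos'],s['force'],s['gripper_width'])
im=arm.read_camera('wrist');cv2.imwrite('pics/w10.png',im)
C=cam('wrist',s)
print(proj(C,[[.6309,.078,.023]]))
E
```

```text
22.7 [0.6293 0.0785 0.1853] [ 0.1753 -1.236  -1.5494] 0.042750312948602716
[[276.7529 197.5097]]
```

View pics/w10.png

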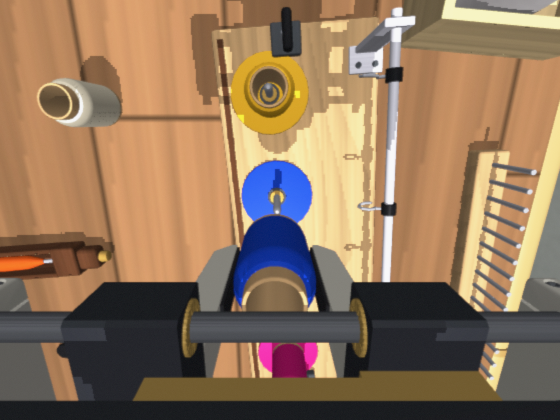

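The blue pin base is at (277,196), right under the spool. The yellow spool at (269,90) shows its pin inside the bore.

>>> servo_tool(
  rows=[
    {"x": 0.0015,"y": 0,"z": 0.03,"ax": 0,"ay": 0,"az": 0,"fingers": 0.035},
    {"x": 0.0015,"y": 0,"z": 0.06,"ax": 0,"ay": 0,"az": 0,"fingers": 0.035},
    {"x": 0.0015,"y": 0,"z": 0.08,"ax": 0,"ay": 0,"az": 0,"fingers": 0.035},
    {"x": 0.0015,"y": 0,"z": 0.1,"ax": 0,"ay": 0,"az": 0,"fingers": 0.035},
    {"x": 0.0015,"y": 0,"z": 0.118,"ax": 0,"ay": 0,"az": 0,"fingers": 0.035},
    {"x": 0.0015,"y": 0,"z": 0.13,"ax": 0,"ay": 0,"az": 0,"fingers": 0.035},
    {"x": 0.0015,"y": 0,"z": 0.135,"ax": 0,"ay": 0,"az": 0,"fingers": 0.035},
    {"x": 0.0015,"y": 0,"z": 0.135,"ax": 0,"ay": 0,"az": 0,"fingers": 0.035},
    {"x": 0.0015,"y": 0,"z": 0.136,"ax": 0,"ay": 0,"az": 0,"fingers": 0.035},
    {"x": 0.0015,"y": 0,"z": 0.137,"ax": 0,"ay": 0,"az": 0,"fingers": 0.035},
    {"x": 0.0015,"y": 0,"z": 0.137,"ax": 0,"ay": 0,"az": 0,"fingers": 0.035},
  ],
)

```text
clock: 23.85
ee_pos: [0.6326, 0.0784, 0.0494]
tool_rot: [3.142, -0.001, 0.0]
force: [0.2, 0.9, -1.6]
gripper_width: 0.0427
```

>>> servo_tool(
  rows=[
    {"x": 0,"y": 0,"z": 0,"ax": 0,"ay": 0,"az": 0,"fingers": 0.05},
    {"x": 0,"y": 0,"z": 0,"ax": 0,"ay": 0,"az": 0,"fingers": 0.07},
    {"x": 0,"y": 0,"z": 0,"ax": 0,"ay": 0,"az": 0,"fingers": 0.08},
    {"x": 0,"y": 0,"z": 0,"ax": 0,"ay": 0,"az": 0,"fingers": 0.08},
    {"x": 0,"y": 0,"z": 0,"ax": 0,"ay": 0,"az": 0,"fingers": 0.08},
    {"x": 0,"y": 0,"z": -0.03,"ax": 0,"ay": 0,"az": 0,"fingers": 0.08},
    {"x": 0,"y": 0,"z": -0.07,"ax": 0,"ay": 0,"az": 0,"fingers": 0.08},
    {"x": 0,"y": 0,"z": -0.11,"ax": 0,"ay": 0,"az": 0,"fingers": 0.08},
    {"x": 0,"y": 0,"z": -0.15,"ax": 0,"ay": 0,"az": 0,"fingers": 0.08},
    {"x": -0.04,"y": 0,"z": -0.19,"ax": 0,"ay": 0,"az": 0,"fingers": 0.08},
    {"x": -0.08,"y": 0,"z": -0.2,"ax": 0,"ay": 0,"az": 0,"fingers": 0.08},
    {"x": -0.12,"y": 0.03,"z": -0.2,"ax": 0,"ay": 0,"az": 0,"fingers": 0.08},
    {"x": -0.16,"y": 0.06,"z": -0.2,"ax": 0,"ay": 0,"az": 0,"fingers": 0.08},
    {"x": -0.2,"y": 0.09,"z": -0.2,"ax": 0,"ay": 0,"az": 0,"fingers": 0.08},
    {"x": -0.24,"y": 0.12,"z": -0.2,"ax": 0,"ay": 0,"az": 0,"fingers": 0.08},
    {"x": -0.28,"y": 0.14,"z": -0.2,"ax": 0,"ay": 0,"az": 0,"fingers": 0.08},
    {"x": -0.28,"y": 0.14,"z": -0.2,"ax": 0,"ay": 0,"az": 0,"fingers": 0.08},
    {"x": -0.28,"y": 0.14,"z": -0.2,"ax": 0,"ay": 0,"az": 0,"fingers": 0.08},
  ],
)

```text
clock: 25.65
ee_pos: [0.3521, -0.0621, 0.2492]
tool_rot: [3.141, -0.002, -0.003]
force: [0.5, -0.1, 0.6]
gripper_width: 0.08
```

```bash
python3 - <<'E'
from h import *
s=arm.observe();print(s['clock'],s['ee_pos'],s['force'],s['gripper_width'])
out=[]
P={'m':(.646,-.1413),'g':(.6385,-.0315),'b':(.6309,.078),'y':(.623,.1875)}
for n in('scene','side'):
    im=arm.read_camera(n);C=cam(n)
    for k,(x,y) in P.items():
        for q in proj(C,cyl(x,y,.099,.099,.0155))[:60]: cv2.circle(im,tuple(int(round(v)) for v in q),0,(255,255,255),-1)
    c=proj(C,[.63,.02,.06])[0].astype(int)
    c=(min(max(c[0],100),460),min(max(c[1],115),305))
    out.append(cv2.resize(im[c[1]-115:c[1]+115,c[0]-100:c[0]+100],None,fx=2,fy=2,interpolation=cv2.INTER_CUBIC))
cv2.imwrite('pics/f.png',np.hstack(out))
E
```

```text
25.65 [ 0.3521 -0.0621  0.2492] [ 0.5193 -0.0558  0.636 ] 0.07997918759292362
```

View pics/f.png

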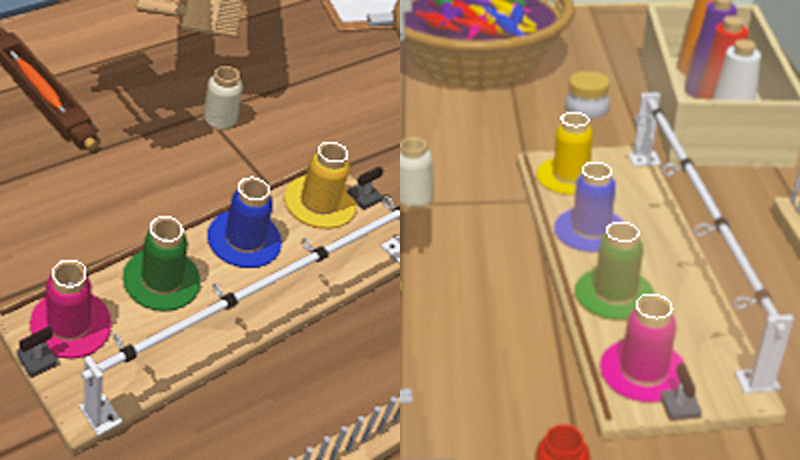

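All four spools are upright on their own colour, and their rims match the predicted seated rims in both views. Cream is still standing. Handing in.

```bash
python3 -c "
from cell import arm
print(arm.hand_in())"
```

```text
the job is handed in; nothing more can be done
None
```

The magenta spool was drawn straight up off the winder's spindle. It and the yellow, green and blue spools were each set on the creel pin with felt of their own colour and released. The job was handed in at about 26 s of the 112 s allowed.

- **Seating:** in the last scene and side pictures, all four spools stand upright and their rims lie on the outlines I predicted for fully seated spools. That agrees to a few millimetres by eye; I did not measure the final poses numerically.
- **Cream spool:** it was still standing in those pictures and the arm never came near it. I judged its position by eye only.
- **Gripper:** it was open and clear of everything at hand-in, with the tool about 250 mm above the table and only sensor-noise force readings.
- **Disagreements:** the two fixed cameras differed by 3–5 mm on most positions. For the green pad they differed by about 18 mm, because green was picked up only partly in the side view. I settled each grasp and pin position with the wrist camera before going down.
- **Refused call:** the first move call was refused for missing keys, and nothing moved.

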